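# Torque check of a clamp screw on a dental milling blank holder

### The arm

A 7-joint arm with a two-finger parallel gripper is mounted at the origin on the work surface. World frame = base frame: x ahead of the robot, y to its left, z up, the work surface at z = 0. Lengths are in m, angles in rad, forces in N, time in s.
With the tool pointing down it reaches from about 0.4 to 0.85 m from the base axis. Payload 10.4 kg.
Tool frame: the origin (TCP) lies midway between the tips of the shut fingers; the grasp point (between the pads) lies 19 mm behind it; z points along the fingers, x is the direction in which the jaws open and shut, and the axes are right-handed (so a half turn about z gives the same grasp; the last joint's range is limited). The gripper opens to 85 mm and grips with 20 to 120 N. Pads are 22 mm wide; open, the fingers measure 114 mm over their backs; the gripper's body (76 mm by 85 mm) begins 54 mm behind the grasp point. The pads swing forward as they close: fully open they stand 13 mm farther back than shut.
Start: joints at [-1.337, 0.332, -0.065, 1.46, 0.022, 1.35, -0.088], TCP at [0.159, 0.605, 0.231] pointing down, gripper open.
Joint ranges: [-2.6, 2.6], [-0.5, 2.12], [-1.47, 1.34], [0.16, 2.42], [-1.27, 4.41], [0.06, 2.06], [-2.6, 2.6]. Speed limits (rad/s): [2.22, 2.22, 2.79, 2.79, 3.14, 3.14, 3.14].

### API

Orientations are given as a unit quaternion [x, y, z, w].
In Python, from workcell import manip, cams gives the robot as it stands.
- The arm moves only by the tool move_arm, never from a script. Its argument "moves" is a list of rows, each a list of 7 numbers: the turn, a rotation vector about the tool's x, y, z in degrees, then the shift along the tool's x, y, z in m, then the finger opening in m, from 0 to 0.0854. A call has 1 to 10 rows; each row is the pose to reach, as a shift and turn from the pose commanded when the call began, along the tool's axes at that moment; what a row does not reach only later rows make up. A row lasts 1/10 s, in which the tool goes at most 50 mm and 8.59 degrees, less where a joint would pass 70% of its speed; a pose out of reach is approached as far as the arm can. A call with a gripper value outside its range is refused whole. The fingers move at their own pace and stop on an object; "grip_force" is the grip in N (left out, the last holds). Time passes only in rows, so rows that repeat a pose let the fingers close. It gives the time, the measured TCP pose, the force and the opening at its end, in the units of the state.
- manip.get_obs(): the state, without advancing time (a new reading comes with each control period).
- cams.camera(name): name is "scene" or "top" or "wrist"; returns the picture (480x640x3 uint8, red, green, blue); there is no depth.
- cams.camera_params(name): a dict with "fx", "fy", "cx", "cy" (pixels), "xyz" and "rotation" of the camera in the world. Camera axes: x right, y up, looking along -z (the intrinsics and any distortion apply to the point x, -y, -z); pixel columns grow to the right and rows downward; lengths in m; the calibration is good to about 2 mm. A picture is of the moment at which its call begins: read the wrist's pose just before it. camera_params takes no time and is no camera call; for the wrist camera it gives the pose at the moment of the call.
- manip.hand_in(): hands the job in, once; it reports no verdict.
The state is a dict: "clock": time; "joint_pos": joint angles; "joint_velocities": joint speeds; "tau": joint torques, N m; "position": TCP position; "ee_rot": TCP orientation; "ft_force": force on the tool from outside, world axes, zero at the start; "torque": the same for the moment, N m; "grip_width": opening from 0.0 (shut) to 1.0 (fully open).
Only numpy, scipy, OpenCV 4.12 (cv2) and the standard library are available. Lean on these libraries where they do the work, as an engineer would, in place of code of your own. Each camera call takes 0.05 s, during which the arm holds its last target. There are 200 camera calls.

### The job

Before this blank holder goes into the mill its last clamp screw has to be checked: push the orange lock bolt of the loading stand fully home so that the holder cannot turn, then press the blue knob of the torque wrench clockwise (seen from above), through the wrench's free play until it bites, up to the green band of 1.0 to 1.6 N m, and hold it there steadily for two seconds without turning the screw. Never press past 1.6 N m; then ease off and leave the wrench unloaded and the bolt home, without touching the white blank or disturbing anything else on the bench.

Things in the scene. Friction and masses are not known exactly. Their poses are not given: they have to be found in the camera images.
- bolt_knob (a point): Centre of the orange plastic grip of the lock bolt (upright round grip, diameter 16 mm, 30 mm tall: from 15 mm below to 15 mm above this point, which is 75 mm above the table). The bolt slides level towards the turntable, along the line from this point to the vertical axis of the stand (stand), in a slot between two guide cheeks that reach up to 19 mm below this point.
- bolt (a joint): How far the lock bolt has been pushed in, m: 0 drawn out, 0.020 fully home at its stop, its nose between two lugs of the turntable. It stays where it is left; sliding friction about 2.5 N. With the bolt out the turntable gives way at about 0.15 N m.
- stand: Loading stand of the milling blank holder, grey base plate 160 x 230 x 14 mm, on the table. Origin at table height on the vertical axis of its turntable (diameter 140 mm) and of the round black clamp ring (diameter 130 mm, top 76 mm above the table). Its y axis points from the turntable's axis to the lock bolt, its z axis up. The wrench is on the other side (-y).
- holder (a joint): Angle of turntable and holder on the stand, rad, 0 in its index position, where the lock bolt fits between the lugs; when the bolt is home only about 0.02 rad of play is left.
- blank: Ivory-white milling blank in the clamp ring, diameter 98 mm, standing 5 mm above the ring's top; fragile, not to be touched. Origin on its axis, 44 mm above the table.
- screw_axis (a point): Point on the vertical axis of the checked clamp screw, at the ring's edge, at the same height as wrench_knob. The torque wrench stands on this screw, its bit locked in the screw head so that it stays there: a round steel head of 26 mm diameter, from it a short white scale plate (ends 96 mm from the axis) and above the plate a steel spring beam 5 mm wide with the blue knob at its end.
- screw (a joint): Angle through which the clamp screw has been turned, rad, clockwise seen from above positive, 0 at the start. It is tight and must not turn; it would give way near 1.9 N m.
- wrench_knob (a point): Centre of the blue knob at the free end of the wrench's beam, 130 mm from screw_axis: upright and round, diameter 14 mm, 27 mm tall (13.5 mm up and down from this point, which is 113 mm above the table; free space below it down to the base plate or the table). Pressed sideways, clockwise about the screw axis. The wrench first swings freely (about 0.3 N at the knob) through an unknown play of up to 0.4 rad until its pawl bites, then the beam bends.
- wrench: Head and scale plate of the torque wrench, without the spring beam. Origin on the screw axis, 84 mm above the table, z up; unloaded the knob lies at x 0, y -130 mm in this frame. Loaded clockwise the beam bends the knob towards -x as a spring of 28 N m/rad: 1.0 N m (green band begins) is 7.7 N and 4.6 mm at the knob; 1.6 N m (green ends, red follows) is 12.3 N and 7.4 mm.
- spare_blank: Bystander: pale blue spare blank, disc of 99 mm diameter, 18 mm thick, lying; origin at the centre of its underside.
- paste_jar: Bystander: red jar of polishing paste with white lid, diameter 56 mm, 55 mm tall, upright; origin at the centre of its underside.
- hex_driver: Bystander: red-handled hex driver, 170 mm long, lying.
- stone_model: Bystander: stone model of a dental arch, 66 x 74 x 38 mm; origin at the centre of its underside.
- bur_block: Bystander: grey block with coloured burs, 50 x 90 x 47 mm; origin at the centre of its underside.
- rubber_bowl: Bystander: green mixing bowl, diameter 110 mm, 55 mm tall; origin at the centre of its underside.
- crown_tray: Bystander: lime compartment tray, 110 x 160 x 28 mm; origin at the centre of its underside.

How it is judged:
By the outcome, as a careful person would: the job done as asked, in the order asked, and still so for the second after the job is handed in, with the robot touching nothing.
It also fails if it takes over 54 s, if anything falls off the work surface, if the arm or the gripper's body presses on something with over 40 N, if the wrist force passes 120 N, or if a joint passes its speed limit or range.

## Working session

There is one attempt and no reset: what is moved stays moved. The work goes in short steps, Python scripts to look and compute and a tool call to move; the robot and the scene stay as the last step left them, time stands still between calls to the robot, and variables do not carry over. Pictures are saved under pics/ and viewed, about 8 in all and at most 12, crops included, and the job is handed in when it is done.

Besides the shell and the picture viewer there is one more tool, called after "Request:" as name(argument=value, ...), one argument or row to a line, values as JSON. move_arm: Moves the arm, as the interface text tells. Its arguments: {"type":"object","properties":{"moves":{"type":"array","items":{"type":"array","items":{"type":"number"}}},"grip_force":{"type":"number"}},"required":["moves"]}

```bash
mkdir -p pics; ls; python3 - <<'E'
from workcell import manip, cams
import cv2, numpy as np
o=manip.get_obs(); print(o)
for n in ("scene","top"):
    im=cams.camera(n); p=cams.camera_params(n); print(n,p)
    cv2.imwrite(f"pics/{n}0.png",im[:,:,::-1])
E
```

```text
pics
{'clock': 0.0, 'joint_pos': array([-1.33658048,  0.33288149, -0.06472045,  1.46090532,  0.02160108,
        1.34989877, -0.08851036]), 'joint_velocities': array([-0.00132712,  0.00063484,  0.00017553, -0.00175636,  0.00034726,
        0.00114662, -0.00111447]), 'tau': array([ 1.56335618e-04, -6.25446296e+01,  4.91460145e-02, -3.91602230e+01,
        1.62475300e-02,  1.00113181e-02,  1.51330391e-05]), 'position': array([0.1586527 , 0.60415597, 0.23052716]), 'ee_rot': array([ 7.91824802e-01,  6.10747898e-01, -5.35086819e-04,  4.49190599e-04]), 'ft_force': array([-0.53322516, -0.15320497,  0.10268364]), 'torque': array([-0.03108925, -0.02111846,  0.03100976]), 'grip_width': 0.9970724269973913}
scene {'fx': 556.4251010691087, 'fy': 556.4251010691087, 'cx': 315.0935390090007, 'cy': 232.3486404838391, 'xyz': array([1.45252279, 0.41715674, 0.84460162]), 'rotation': array([0.24380528, 0.38002503, 0.74409626, 0.492403  ])}
top {'fx': 476.7383504552329, 'fy': 476.7383504552329, 'cx': 319.43963615341994, 'cy': 239.01971226122419, 'xyz': array([3.70584751e-01, 1.09203714e-04, 1.25937180e+00]), 'rotation': array([ 0.05724237, -0.0622183 , -0.69887817,  0.71022637])}
```

View pics/top0.png

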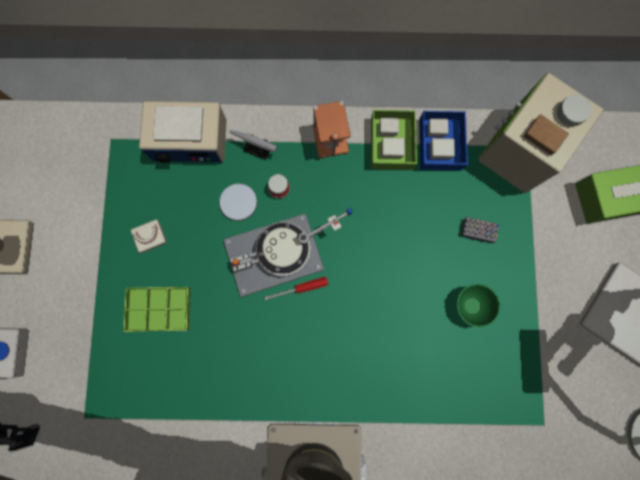

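View pics/scene0.png

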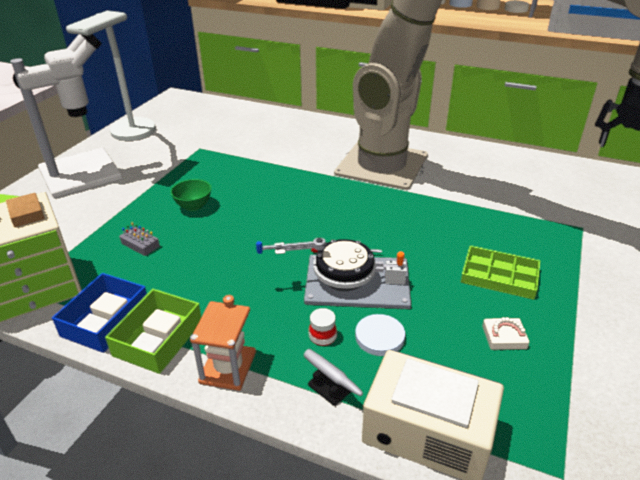

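The top view shows the stand at about (280,250), the orange grip near (236,262), the blue knob near (349,212), and the wrench head near (303,238). In the scene view the orange grip is near (401,258) and the blue knob near (259,247). Next I'll measure both with colour masks.

```bash
cat > h.py <<'E'
import cv2, numpy as np
from scipy.spatial.transform import Rotation as R
from workcell import manip, cams
def ray(p,u,v):
    d=np.array([(u-p['cx'])/p['fx'],-(v-p['cy'])/p['fy'],-1.])
    return np.array(p['xyz']),R.from_quat(p['rotation']).apply(d)
def onz(p,u,v,z):
    o,d=ray(p,u,v); return o+d*(z-o[2])/d[2]
def tri(a,b):
    (o1,d1),(o2,d2)=a,b
    s=np.linalg.lstsq(np.c_[d1,-d2],o2-o1,rcond=None)[0]
    x,y=o1+s[0]*d1,o2+s[1]*d2
    return (x+y)/2,np.linalg.norm(x-y)
def proj(p,X):
    c=R.from_quat(p['rotation']).inv().apply(np.array(X)-p['xyz'])
    return np.array([p['cx']-p['fx']*c[0]/c[2],p['cy']+p['fy']*c[1]/c[2]])
def blobs(im,lo,hi,win=None,amin=8):
    h=cv2.cvtColor(im,cv2.COLOR_RGB2HSV); m=cv2.inRange(h,lo,hi)
    if win: w=np.zeros_like(m); x0,y0,x1,y1=win; w[y0:y1,x0:x1]=1; m=m*w
    n,_,s,c=cv2.connectedComponentsWithStats(m)
    return [(c[i].round(1),s[i].tolist()) for i in range(1,n) if s[i][4]>=amin]
E
python3 - <<'E'
from h import *
I={n:cv2.imread(f"pics/{n}0.png")[:,:,::-1].copy() for n in("top","scene")}
P={n:cams.camera_params(n) for n in I}
OR=((4,150,120),(16,255,255)); BL=((108,150,60),(125,255,255))
for n,wo,wb in(("top",(225,250,250,275),(335,200,360,225)),("scene",(385,240,415,275),(245,230,275,260))):
    o=blobs(I[n],*OR,wo,4); b=blobs(I[n],*BL,wb,4); print(n,o,b)
    for c,z in((o,.075),(b,.113)):
        for q in c: print(onz(P[n],*q[0],z).round(4))
    g={'o':max(o,key=lambda t:t[1][4])[0],'b':max(b,key=lambda t:t[1][4])[0]}
    P[n]['g']=g
for k in'ob': print(k,tri(ray(P['top'],*P['top']['g'][k]),ray(P['scene'],*P['scene']['g'][k])))
for u,v in((283,248.5),(303,238)): print(onz(P['top'],u,v,.08).round(4))
# white/ivory blank
print(blobs(I['top'],(10,10,170),(40,110,255),(250,215,320,280),100))
E
```

```text
top [(array([235.3, 261.7]), [233, 260, 6, 4, 18])] [(array([348.9, 211.2]), [348, 210, 3, 4, 10])]
[0.5119 0.2024 0.075 ]
[ 0.6372 -0.078   0.113 ]
scene [(array([399.8, 257.9]), [397, 252, 7, 14, 78])] [(array([258.9, 247. ]), [257, 242, 5, 11, 45])]
[0.5107 0.2034 0.075 ]
[ 0.6369 -0.0753  0.113 ]
o (array([0.51168758, 0.20295407, 0.07559721]), np.float64(0.0012642898340757204))
b (array([ 0.63674871, -0.0768912 ,  0.11258763]), np.float64(0.002536790776125239))
[0.5465 0.084  0.08  ]
[0.574  0.0346 0.08  ]
[(array([283.1, 247.6]), [264, 229, 37, 37, 807])]
```

Request:
move_arm(
  moves=[
    [0,0,-3.2,-0.0256,0.0417,0,0],
    [0,0,-6.4,-0.0511,0.0833,0,0],
    [0,0,-9.6,-0.0767,0.125,0,0],
    [0,0,-12.8,-0.1022,0.1666,0,0],
    [0,0,-16,-0.1278,0.2083,0,0],
    [0,0,-19.2,-0.1533,0.25,0,0],
    [0,0,-22.4,-0.1789,0.2916,0,0],
    [0,0,-25.6,-0.2044,0.3332,0,0],
    [0,0,-28.8,-0.23,0.3749,0,0],
    [0,0,-32,-0.2555,0.4165,0,0],
  ],
  grip_force=40,
)

```text
clock: 1.1
position: [0.4976, 0.2499, 0.2312]
ee_rot: [0.592, 0.806, -0.0, -0.0]
ft_force: [0.6, 2.2, 0.2]
grip_width: 0.001
```

```bash
python3 - <<'E'
from h import *
o=manip.get_obs(); print(o['clock'],o['position'],o['ee_rot'],o['ft_force'],o['grip_width'],o['joint_pos'],np.abs(o['joint_velocities']).max())
p=cams.camera_params('wrist'); im=cams.camera('wrist'); print(p)
cv2.imwrite('pics/w1.png',im[:,:,::-1])
print(R.from_quat(o['ee_rot']).as_matrix().round(3))
E
```

```text
1.1 [0.49760536 0.24986675 0.2311942 ] [ 5.91833931e-01  8.06059916e-01 -3.90141992e-05 -8.67906998e-05] [0.60521748 2.19706656 0.22475304] 0.0012136436114856366 [-0.7360877   0.17845761  0.21438594  1.65711401 -0.03922539  1.31035581
  1.36003387] 1.511533130506817
{'fx': 372.97416077274363, 'fy': 372.97416077274363, 'cx': 319.2104890586704, 'cy': 240.8429560716182, 'xyz': array([0.42681857, 0.22832714, 0.37432809]), 'rotation': array([-0.08615111, -0.11657652,  0.7976383 ,  0.58545798])}
[[-0.299  0.954 -0.   ]
 [ 0.954  0.299  0.   ]
 [ 0.    -0.    -1.   ]]
```

View pics/w1.png

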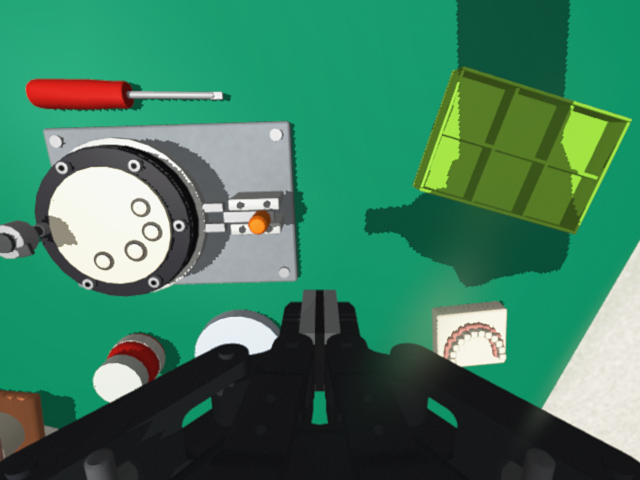

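The wrist view shows the orange grip at (258,223) between its cheeks, with the slot pointing left along the image towards the ring at about (118,222). The shut fingers are at (320,310). The arm was still moving in that picture, so I'll measure again now that it has stopped.

```bash
python3 - <<'E'
from h import *
p=cams.camera_params('wrist'); im=cams.camera('wrist'); p2=cams.camera_params('wrist')
o=manip.get_obs(); print(o['position'],o['ft_force'],np.abs(o['joint_velocities']).max(), p2['xyz']-p['xyz'])
b=blobs(im,(4,150,120),(18,255,255),None,60); print(b)
cv2.imwrite('pics/w2.png',im[:,:,::-1])
for c,s in b: print('orange at .082',onz(p,*c,.082), onz(p,*c,.09))
w=blobs(im,(10,5,170),(45,90,255),(20,130,240,330),1500); print(w)
h=cv2.cvtColor(im,cv2.COLOR_RGB2HSV); m=cv2.inRange(h,(10,5,170),(45,90,255))
cs=[c for c in cv2.findContours(m,0,2)[0] if cv2.contourArea(c)>4000]
for c in cs:
    P=np.array([onz(p,u,v,.081)[:2] for u,v in cv2.convexHull(c)[:,0]],np.float32)
    print('blank',cv2.minEnclosingCircle(P), cv2.fitEllipse(P))
E
```

```text
[0.50095147 0.24455069 0.23107142] [ 0.03090592 -0.04068373  0.5332905 ] 0.14471604695767093 [-2.13934613e-03  3.12109556e-03 -6.29133962e-05]
[(array([270. , 220.3]), [261, 209, 19, 22, 287]), (array([ 28.7, 410.5]), [1, 393, 45, 48, 834])]
orange at .082 [0.51158958 0.20257149 0.082     ] [0.50940658 0.20307571 0.09      ]
orange at .082 [0.75960926 0.03094621 0.082     ] [0.7506362  0.03614904 0.09      ]
[(array([119.2, 223.1]), [61, 164, 122, 117, 8474])]
blank ((0.5469451546669006, 0.5599133968353271), 0.10953228920698166) ((0.6146682500839233, 0.5036765336990356), (0.006836977321654558, 0.008617183193564415), 128.48123168945312)
blank ((0.5508922934532166, 0.08834004402160645), 0.04904549568891525) ((0.5508822202682495, 0.0883173793554306), (0.09745525568723679, 0.09777568280696869), 105.27011108398438)
```

Request:
move_arm(
  moves=[
    [0,0,0,0,0,0.04,0],
    [0,0,0,0,0,0.08,0],
    [0,0,0,0,0,0.12,0],
    [0,0,0,0,0,0.15,0],
    [0,0,0,0,0,0.165,0],
    [0,0,0,0,0,0.165,0],
    [0,0,0,0,0,0.165,0],
    [0,0,0,-0.01,0,0.165,0],
    [0,0,0,-0.018,0,0.165,0],
    [0,0,0,-0.018,0,0.165,0],
  ],
)

```text
clock: 2.2
position: [0.5032, 0.2326, 0.0673]
ee_rot: [0.594, 0.805, 0.001, 0.001]
ft_force: [-0.0, -0.1, -0.8]
grip_width: -0.001
```

```bash
python3 - <<'E'
from h import *
im=cams.camera('wrist'); o=manip.get_obs(); print(o['clock'],o['position'],o['ft_force'],o['grip_width'])
cv2.imwrite('pics/w3.png',im[:,:,::-1])
E
```

```text
2.25 [0.50279251 0.23351885 0.06707678] [-0.04126888 -0.2288043  -0.45306509] -0.0023485342411608654
```

View pics/w3.png

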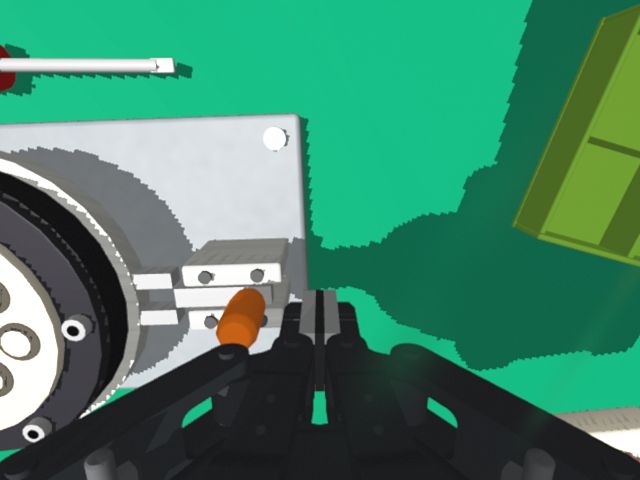

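The orange grip stands directly ahead of the left finger, with its base at about (250,300), and the fingers are level with the slot. I'll push now.

Request:
move_arm(
  moves=[
    [0,0,0,-0.005,0,0,0],
    [0,0,0,-0.01,0,0,0],
    [0,0,0,-0.015,0,0,0],
    [0,0,0,-0.02,0,0,0],
    [0,0,0,-0.024,0,0,0],
    [0,0,0,-0.024,0,0,0],
    [0,0,0,-0.024,0,0,0],
  ],
)

```text
clock: 2.95
position: [0.5091, 0.211, 0.0662]
ee_rot: [0.593, 0.805, -0.0, 0.0]
ft_force: [0.1, 0.1, -0.3]
grip_width: -0.0
```

Request:
move_arm(
  moves=[
    [0,0,0,-0.002,0,0,0],
    [0,0,0,-0.004,0,0,0],
    [0,0,0,-0.004,0,0,0],
    [0,0,0,-0.004,0,0,0],
  ],
)

```text
clock: 3.35
position: [0.5101, 0.2079, 0.0662]
ee_rot: [0.593, 0.805, -0.0, -0.0]
ft_force: [-1.1, 2.4, 0.5]
grip_width: -0.001
```

Request:
move_arm(
  moves=[
    [0,0,0,-0.002,0,0,0],
    [0,0,0,-0.004,0,0,0],
    [0,0,0,-0.006,0,0,0],
    [0,0,0,-0.006,0,0,0],
  ],
)

```text
clock: 3.75
position: [0.5104, 0.207, 0.0663]
ee_rot: [0.591, 0.807, 0.002, -0.002]
ft_force: [-6.3, 17.7, -2.2]
grip_width: 0.002
```

Request:
move_arm(
  moves=[
    [0,0,0,-0.002,0,0,0],
    [0,0,0,-0.004,0,0,0],
    [0,0,0,-0.006,0,0,0],
    [0,0,0,-0.006,0,0,0],
  ],
)

```text
clock: 4.15
position: [0.5105, 0.2064, 0.0664]
ee_rot: [0.589, 0.808, 0.003, -0.004]
ft_force: [-10.8, 33.2, -3.3]
grip_width: -0.0
```

```bash
python3 - <<'E'
from h import *
im=cams.camera('wrist'); o=manip.get_obs(); print(o['clock'],o['position'],o['ft_force'],o['grip_width'])
cv2.imwrite('pics/w4.png',im[:,:,::-1])
E
```

```text
4.2 [0.51054117 0.20632674 0.0664186 ] [-11.11001656  33.66946551  -3.43723379] -0.0023366795151247496
```

View pics/w4.png

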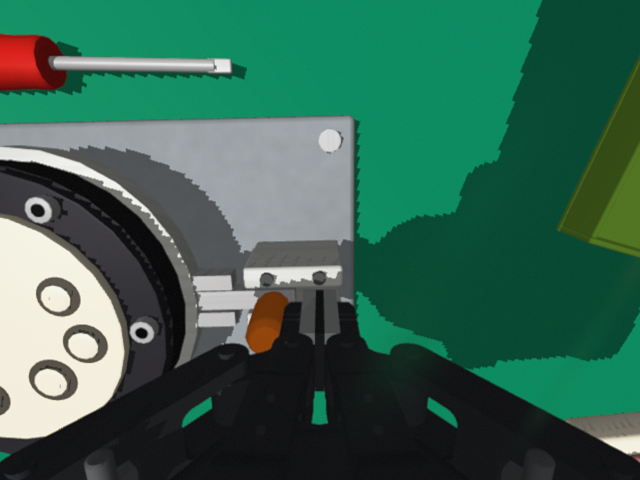

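The slider nose now sits between the two lugs, at about (197–235, 300). The grip has moved about 37 px towards the turntable relative to its cheeks, which is about 20 mm. The force rose steeply to 35 N with no further travel, so the bolt is home. Next I'll back off, lift and go over to the wrench.

Request:
move_arm(
  moves=[
    [0,0,0,0.012,0,0,0],
    [0,0,0,0.022,0,0,0],
    [0,0,0,0.035,0,0,0],
    [0,0,0,0.035,0,-0.03,0],
    [0,0,0,0.035,0,-0.07,0],
    [0,0,0,0.035,0,-0.11,0],
    [0,0,0,0.035,0,-0.15,0],
  ],
)

```text
clock: 4.9
position: [0.5035, 0.229, 0.2179]
ee_rot: [0.593, 0.805, -0.0, 0.0]
ft_force: [1.2, -0.2, -0.3]
grip_width: -0.0
```

Request:
move_arm(
  moves=[
    [0,0,0,-0.025,0.006,0,0],
    [0,0,0,-0.07,0.017,0,0],
    [0,0,0,-0.115,0.028,0,0],
    [0,0,0,-0.16,0.039,0,0],
    [0,0,0,-0.205,0.05,0,0],
    [0,0,0,-0.25,0.061,0,0],
    [0,0,0,-0.295,0.072,0,0],
    [0,0,0,-0.32,0.078,0,0],
    [0,0,0,-0.332,0.081,0,0],
    [0,0,0,-0.332,0.081,0,0],
  ],
)

```text
clock: 5.9
position: [0.6796, -0.0649, 0.2158]
ee_rot: [0.594, 0.805, -0.001, 0.0]
ft_force: [0.4, 0.6, 0.7]
grip_width: -0.002
```

```bash
python3 - <<'E'
from h import *
im0=cams.camera('scene'); im0=cams.camera('scene')
p=cams.camera_params('wrist'); im=cams.camera('wrist'); p2=cams.camera_params('wrist'); o=manip.get_obs(); print(o['clock'],o['position'],o['ft_force'],p2['xyz']-p['xyz'])
cv2.imwrite('pics/w5.png',im[:,:,::-1]);cv2.imwrite('pics/s5.png',im0[:,:,::-1])
print(p['xyz'])
for c,s in blobs(im,(108,150,50),(125,255,255),None,30): print(c,s,onz(p,*c,.12),onz(p,*c,.1265))
ps=cams.camera_params('scene')
for c,s in blobs(im0,(108,150,60),(125,255,255),(230,220,290,280),4): print('scene blue',c,s,onz(ps,*c,.113))
for c,s in blobs(im0,(4,150,120),(16,255,255),(360,230,420,290),4): print('scene or',c,s,onz(ps,*c,.075))
E
```

```text
6.05 [ 0.6792306  -0.06099828  0.2163303 ] [0.102765   0.23366225 1.22137302] [-3.01906113e-05  4.40722541e-04  1.50181195e-04]
[ 0.60846361 -0.08314246  0.3592761 ]
[316.9 175.9] [308, 165, 20, 22, 334] [ 0.63610194 -0.07605309  0.12      ] [ 0.63535114 -0.07624567  0.1265    ]
[ 38.2 304. ] [0, 222, 81, 178, 6294] [ 0.78040674 -0.23709803  0.12      ] [ 0.77573585 -0.23291579  0.1265    ]
[615.  425.3] [574, 396, 66, 64, 1008] [0.75190018 0.20530456 0.12      ] [0.74800368 0.19746882 0.1265    ]
scene blue [259. 247.] [257, 242, 5, 11, 46] [ 0.63683277 -0.075139    0.113     ]
scene or [392.3 257.4] [389, 251, 8, 14, 88] [0.51527177 0.18770159 0.075     ]
```

View pics/w5.png

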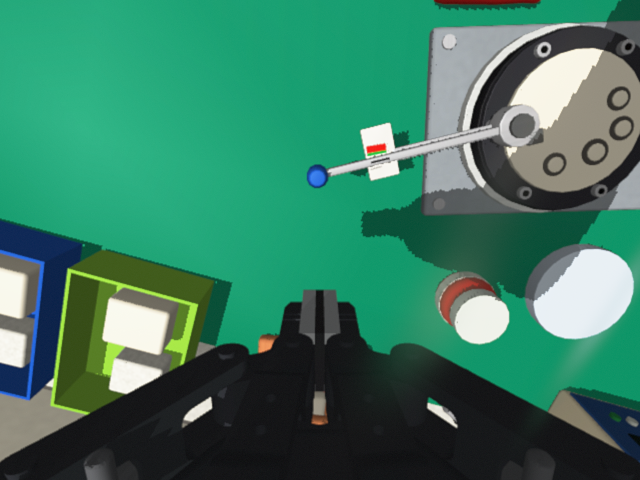

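The blue knob is at (317,176) and the wrench head at (521,125). The scene camera puts the bolt travel at only about 16 mm, so I'll check it against the top camera before loading the wrench.

```bash
python3 - <<'E'
from h import *
u=np.array([.305,-.952,0]); A=np.array([.5115,.203,.075])
for n,w in(("top",(225,248,255,278)),("scene",(380,240,415,280))):
    a=cv2.imread(f"pics/{n}0.png")[:,:,::-1].copy(); b=cams.camera(n); p=cams.camera_params(n)
    cv2.imwrite(f"pics/{n}6.png",b[:,:,::-1])
    r=[]
    for im in(a,b):
        x0,y0,x1,y1=w; f=im[y0:y1,x0:x1].astype(float); s=np.clip(f[...,0]-f[...,2]-60,0,None)
        s[f[...,0]-f[...,1]<30]=0
        Y,X=np.mgrid[y0:y1,x0:x1]; c=np.array([(s*X).sum(),(s*Y).sum()])/s.sum(); r.append(c); print(n,c.round(2),s.sum())
    e=(proj(p,A+.02*u)-proj(p,A)); d=r[1]-r[0]
    print('travel mm',20*d@e/(e@e),'resid',(d-e*(d@e)/(e@e)).round(2))
a=cv2.imread("pics/scene0.png")[235:295,340:430]; b=cv2.imread("pics/scene6.png")[235:295,340:430]
cv2.imwrite("pics/cmp.png",cv2.resize(np.hstack([a,b]),None,fx=4,fy=4,interpolation=cv2.INTER_CUBIC))
E
```

```text
top [235.38 261.53] 1035.0
top [241.69 259.49] 1176.0
travel mm 16.42086119461118 resid [-0.04 -0.15]
scene [399.89 256.92] 8112.0
scene [392.47 256.44] 8813.0
travel mm 16.172827400620434 resid [ 0.01 -0.1 ]
```

View pics/cmp.png

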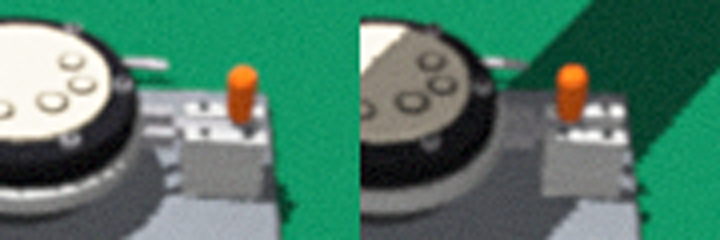

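Both cameras agree on about 16.3 mm of travel. Either the bolt started slightly in, or something stopped it early. I'll go back for a close look at the nose and a second push before loading the wrench.

Request:
move_arm(
  moves=[
    [0,0,0,0.04,-0.003,0,0],
    [0,0,0,0.085,-0.006,0,0],
    [0,0,0,0.13,-0.01,0,0],
    [0,0,0,0.175,-0.013,0,0],
    [0,0,0,0.22,-0.016,0,0],
    [0,0,0,0.26,-0.02,0,0],
    [0,0,0,0.285,-0.022,0,0],
    [0,0,0,0.285,-0.022,0,0],
    [0,0,0,0.285,-0.022,0,0],
  ],
)

```text
clock: 7.05
position: [0.5732, 0.2034, 0.2166]
ee_rot: [0.592, 0.806, 0.0, 0.0]
ft_force: [-0.3, -0.2, 0.8]
grip_width: 0.003
```

```bash
python3 - <<'E'
from h import *
p=cams.camera_params('wrist'); im=cams.camera('wrist'); p2=cams.camera_params('wrist')
o=manip.get_obs(); print(o['clock'],o['position'],o['ft_force'],p2['xyz']-p['xyz'],p)
cv2.imwrite('pics/w7.png',im[:,:,::-1])
for c,s in blobs(im,(4,150,100),(18,255,255),None,60): print(c,s,onz(p,*c,.082))
q=proj(p,[.522,.170,.06]).astype(int); print(q)
x,y=q; c=im[max(0,y-75):y+75,max(0,x-100):x+100,::-1]
a=cv2.imread('pics/w2.png')[145:295,180:380]   # before
cv2.imwrite('pics/nose.png',cv2.resize(np.hstack([a[:c.shape[0]],c]),None,fx=2,fy=2,interpolation=cv2.INTER_CUBIC)[:600,:800])
E
```

```text
7.1 [0.57372357 0.20211618 0.21662304] [-0.29531021 -0.32173036 -0.21523764] [ 4.69792301e-04 -1.08302547e-03 -1.80134761e-05] {'fx': 372.97416077274363, 'fy': 372.97416077274363, 'cx': 319.2104890586704, 'cy': 240.8429560716182, 'xyz': array([0.50230633, 0.1818116 , 0.3597126 ]), 'rotation': array([-0.08626468, -0.11684416,  0.79759772,  0.58544318])}
[321.4 150.8] [311, 140, 22, 22, 359] [0.51638339 0.18766394 0.082     ]
[ 11.2 365.1] [0, 354, 33, 31, 540] [ 0.76869248 -0.01382169  0.082     ]
[ 59.4 388.4] [26, 357, 52, 77, 1614] [0.7803741  0.02853572 0.082     ]
[297 149]
```

View pics/nose.png

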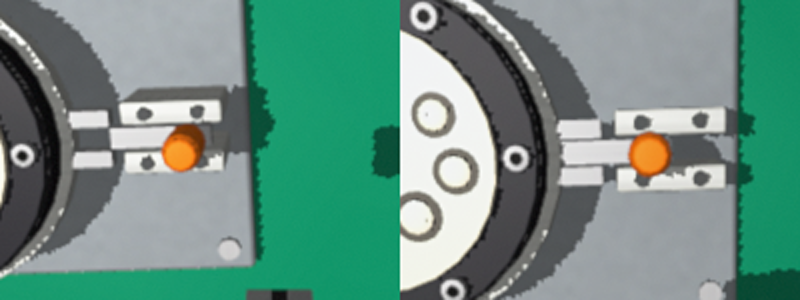

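In the right-hand crop the nose fills the gap between the lugs almost to the turntable rim. Before the push it stopped just outside the lugs. I'll repeat the push with the fingers a little higher, to rule out the fingertip having caught on something.

Request:
move_arm(
  moves=[
    [0,0,0,0.02,-0.03,0,0],
    [0,0,0,0.039,-0.059,0,0],
    [0,0,0,0.039,-0.059,0.03,0],
    [0,0,0,0.039,-0.059,0.07,0],
    [0,0,0,0.039,-0.059,0.11,0],
    [0,0,0,0.039,-0.059,0.135,0],
    [0,0,0,0.039,-0.059,0.141,0],
    [0,0,0,0.03,-0.059,0.141,0],
    [0,0,0,0.026,-0.059,0.141,0],
    [0,0,0,0.026,-0.059,0.141,0],
  ],
)

```text
clock: 8.1
position: [0.5113, 0.2086, 0.0771]
ee_rot: [0.594, 0.805, 0.001, 0.001]
ft_force: [-0.3, -0.4, -0.1]
grip_width: 0.0
```

Request:
move_arm(
  moves=[
    [0,0,0,-0.003,0,0,0],
    [0,0,0,-0.006,0,0,0],
    [0,0,0,-0.008,0,0,0],
    [0,0,0,-0.008,0,0,0],
  ],
)

```text
clock: 8.5
position: [0.5116, 0.2062, 0.0765]
ee_rot: [0.591, 0.806, 0.002, -0.001]
ft_force: [-4.0, 11.6, 3.0]
grip_width: -0.004
```

Request:
move_arm(
  moves=[
    [0,0,0,-0.003,0,0,0],
    [0,0,0,-0.005,0,0,0],
    [0,0,0,-0.005,0,0,0],
  ],
)

```text
clock: 8.8
position: [0.5118, 0.2055, 0.0765]
ee_rot: [0.59, 0.807, 0.004, -0.003]
ft_force: [-7.5, 24.3, 2.6]
grip_width: -0.0
```

Request:
move_arm(
  moves=[
    [0,0,0,0.01,0,0,0],
    [0,0,0,0.025,0,0,0],
    [0,0,0,0.035,0,0,0],
    [0,0,0,0.035,0,-0.03,0],
    [0,0,0,0.035,0,-0.07,0],
    [0,0,0,0.035,0,-0.11,0],
    [0,0,0,0.035,0,-0.14,0],
  ],
)

```text
clock: 9.5
position: [0.5036, 0.2307, 0.218]
ee_rot: [0.593, 0.805, 0.001, 0.0]
ft_force: [0.3, 1.0, -0.5]
grip_width: -0.001
```

```bash
python3 - <<'E'
from h import *
im=cams.camera('top');im=cams.camera('scene'); n='scene'
u=np.array([.305,-.952,0]); A=np.array([.5115,.203,.075])
a=cv2.imread("pics/scene0.png")[:,:,::-1].copy(); p=cams.camera_params(n); r=[]
for i in(a,im):
    f=i[240:280,380:415].astype(float); s=np.clip(f[...,0]-f[...,2]-60,0,None); s[f[...,0]-f[...,1]<30]=0
    Y,X=np.mgrid[240:280,380:415]; r.append(np.array([(s*X).sum(),(s*Y).sum()])/s.sum())
e=(proj(p,A+.02*u)-proj(p,A)); d=r[1]-r[0]; print('travel',20*d@e/(e@e),r)
o=manip.get_obs(); print(o['clock'],o['position'],o['ft_force'])
E
```

```text
travel 16.177924509795826 [array([399.89336785, 256.92492604]), array([392.45579094, 256.6694152 ])]
9.6 [0.5051672  0.2315363  0.21996379] [ 0.00350868 -0.48152422 -0.69453693]
```

The second push, at a different height, stopped hard in the same place (24 N, no further travel). With the nose fully between the lugs, the bolt is home. I'll return to the wrench.

Request:
move_arm(
  moves=[
    [0,0,0,-0.025,0.005,0,0],
    [0,0,0,-0.07,0.015,0,0],
    [0,0,0,-0.118,0.025,0,0],
    [0,0,0,-0.165,0.035,0,0],
    [0,0,0,-0.212,0.045,0,0],
    [0,0,0,-0.26,0.055,0,0],
    [0,0,0,-0.305,0.064,0,0],
    [0,0,0,-0.33,0.07,0,0],
    [0,0,0,-0.338,0.071,0,0],
    [0,0,0,-0.338,0.071,0,0],
  ],
)

```text
clock: 10.6
position: [0.6712, -0.0722, 0.2142]
ee_rot: [0.594, 0.805, -0.001, -0.0]
ft_force: [-0.4, 1.0, -0.5]
grip_width: -0.003
```

Request:
move_arm(
  moves=[
    [0,0,0,0,0,0.03,0],
    [0,0,0,0,0,0.07,0],
    [0,0,0,0,0,0.1,0],
    [0,0,0,0,0,0.112,0],
    [0,0,0,0,0,0.112,0],
    [0,0,0,0,0,0.112,0],
    [0,0,0,0,0,0.112,0],
  ],
)

```text
clock: 11.3
position: [0.6725, -0.0708, 0.1054]
ee_rot: [0.593, 0.805, 0.001, 0.001]
ft_force: [-0.5, 0.1, -0.1]
grip_width: 0.001
```

```bash
python3 - <<'E'
from h import *
p=cams.camera_params('wrist'); im=cams.camera('wrist'); o=manip.get_obs(); print(o['clock'],o['position'],o['ft_force'])
for c,s in blobs(im,(108,150,40),(125,255,255),None,60): print(c,s,onz(p,*c,.12))
cv2.imwrite('pics/w8.png',im[:,:,::-1])
f=[manip.get_obs()['ft_force'] for _ in range(3)]; print(f)
E
```

```text
11.35 [ 0.67246139 -0.07092323  0.10527176] [-0.59730391 -0.57904875  0.85361222]
[334.2 236.7] [317, 214, 37, 46, 1315] [ 0.63534576 -0.07623476  0.12      ]
[array([-0.59730391, -0.57904875,  0.85361222]), array([-0.59730391, -0.57904875,  0.85361222]), array([-0.59730391, -0.57904875,  0.85361222])]
```

View pics/w8.png

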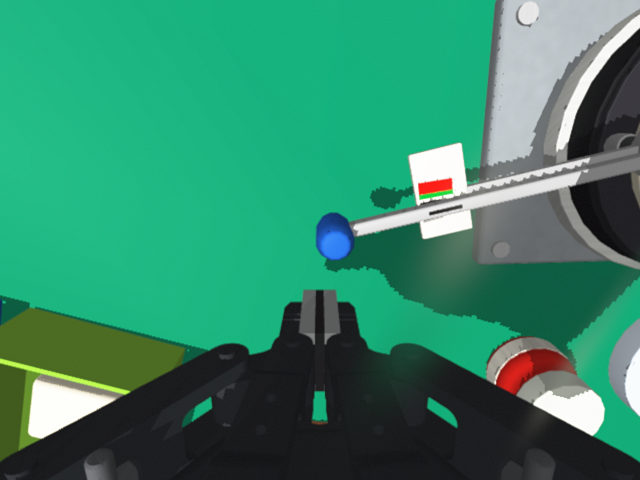

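The knob is at (334,237), straight ahead of the shut fingers, and the scale plate's green and red marks are at (435,188). I'll push in small steps. Even if the pawl bites early, an 8 mm step stays well below 1.6 N m.

Request:
move_arm(
  moves=[
    [0,0,0,0,-0.005,0,0],
    [0,0,0,0,-0.01,0,0],
    [0,0,0,0,-0.014,0,0],
    [0,0,0,0,-0.017,0,0],
    [0,0,0,0,-0.02,0,0],
    [0,0,0,0,-0.022,0,0],
    [0,0,0,0,-0.022,0,0],
    [0,0,0,0,-0.022,0,0],
  ],
)

```text
clock: 12.15
position: [0.6504, -0.0774, 0.1032]
ee_rot: [0.593, 0.805, 0.0, -0.0]
ft_force: [0.4, -0.7, 0.0]
grip_width: 0.0
```

Request:
move_arm(
  moves=[
    [0,0,0,0,-0.002,0,0],
    [0,0,0,0,-0.004,0,0],
    [0,0,0,0,-0.006,0,0],
    [0,0,0,0,-0.006,0,0],
    [0,0,0,0,-0.006,0,0],
  ],
)

```text
clock: 12.65
position: [0.6447, -0.0793, 0.1033]
ee_rot: [0.593, 0.805, 0.0, -0.0]
ft_force: [-0.5, -0.2, -0.5]
grip_width: -0.001
```

Request:
move_arm(
  moves=[
    [0,0,0,0,-0.001,0,0],
    [0,0,0,0,-0.002,0,0],
    [0,0,0,0,-0.003,0,0],
    [0,0,0,0,-0.003,0,0],
  ],
)

```text
clock: 13.05
position: [0.6417, -0.0803, 0.1033]
ee_rot: [0.593, 0.805, 0.0, -0.0]
ft_force: [0.5, 0.0, 0.7]
grip_width: 0.0
```

Request:
move_arm(
  moves=[
    [0,0,0,0,-0.002,0,0],
    [0,0,0,0,-0.004,0,0],
    [0,0,0,0,-0.006,0,0],
    [0,0,0,0,-0.006,0,0],
    [0,0,0,0,-0.006,0,0],
  ],
)

```text
clock: 13.55
position: [0.636, -0.082, 0.1033]
ee_rot: [0.593, 0.805, 0.0, -0.0]
ft_force: [0.6, 0.2, 0.1]
grip_width: 0.001
```

```bash
python3 - <<'E'
from h import *
p=cams.camera_params('wrist'); im=cams.camera('wrist'); o=manip.get_obs(); print(o['clock'],o['position'],o['ft_force'])
for c,s in blobs(im,(108,150,40),(125,255,255),(200,0,450,400),60): print(c,s,onz(p,*c,.12))
E
```

```text
13.6 [ 0.63609504 -0.08191022  0.10328606] [-0.42615085  0.15972693 -0.4857656 ]
[323.9 280.3] [306, 254, 37, 52, 1497] [ 0.61523238 -0.08609763  0.12      ]
```

Request:
move_arm(
  moves=[
    [0,0,0,0,-0.002,0,0],
    [0,0,0,0,-0.004,0,0],
    [0,0,0,0,-0.006,0,0],
    [0,0,0,0,-0.006,0,0],
    [0,0,0,0,-0.006,0,0],
  ],
)

```text
clock: 14.1
position: [0.6303, -0.0838, 0.1033]
ee_rot: [0.593, 0.805, 0.0, -0.0]
ft_force: [0.0, -0.5, -0.7]
grip_width: 0.0
```

Request:
move_arm(
  moves=[
    [0,0,0,0,-0.002,0,0],
    [0,0,0,0,-0.004,0,0],
    [0,0,0,0,-0.004,0,0],
    [0,0,0,0,-0.004,0,0],
  ],
)

```text
clock: 14.5
position: [0.6266, -0.085, 0.1034]
ee_rot: [0.593, 0.805, 0.0, 0.0]
ft_force: [0.3, -0.0, 0.4]
grip_width: -0.002
```

Request:
move_arm(
  moves=[
    [0,0,0,0,-0.001,0,0],
    [0,0,0,0,-0.002,0,0],
    [0,0,0,0,-0.002,0,0],
    [0,0,0,0,-0.002,0,0],
  ],
)

```text
clock: 14.9
position: [0.6249, -0.0855, 0.1034]
ee_rot: [0.593, 0.805, 0.0, 0.0]
ft_force: [2.9, -0.9, -0.3]
grip_width: -0.001
```

Request:
move_arm(
  moves=[
    [0,0,0,0,-0.001,0,0],
    [0,0,0,0,-0.002,0,0],
    [0,0,0,0,-0.002,0,0],
    [0,0,0,0,-0.002,0,0],
  ],
)

```text
clock: 15.3
position: [0.623, -0.0861, 0.1034]
ee_rot: [0.593, 0.805, 0.0, 0.0]
ft_force: [4.5, -0.2, 0.3]
grip_width: 0.0
```

Request:
move_arm(
  moves=[
    [0,0,0,0,-0.001,0,0],
    [0,0,0,0,-0.002,0,0],
    [0,0,0,0,-0.002,0,0],
    [0,0,0,0,-0.002,0,0],
  ],
)

```text
clock: 15.7
position: [0.6213, -0.0867, 0.1035]
ee_rot: [0.593, 0.805, 0.0, 0.0]
ft_force: [5.7, 0.3, 0.4]
grip_width: 0.002
```

```bash
python3 - <<'E'
from h import *
F=[]
for _ in range(4):
    p=cams.camera_params('wrist'); im=cams.camera('wrist'); o=manip.get_obs(); F.append(o['ft_force'])
print(o['clock'],o['position'],np.round(F,2))
for c,s in blobs(im,(108,150,40),(125,255,255),(200,0,450,400),60): print(c,s,onz(p,*c,.12))
cv2.imwrite('pics/w9.png',im[:,:,::-1])
E
```

```text
15.9 [ 0.6212777  -0.08671657  0.1035266 ] [[ 5.34 -0.63  0.19]
 [ 5.79 -0.19 -0.15]
 [ 5.16  0.14 -0.06]
 [ 5.46  0.21  0.26]]
[323.4 282.5] [305, 256, 37, 53, 1495] [ 0.60142921 -0.09071749  0.12      ]
```

```bash
python3 - <<'E'
from h import *
a=cv2.imread('pics/w9.png')
cv2.imwrite('pics/w9z.png',np.vstack([cv2.resize(a[130:330,300:640],(800,470),interpolation=cv2.INTER_CUBIC)]))
E
```

```text
(no output)
```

View pics/w9z.png

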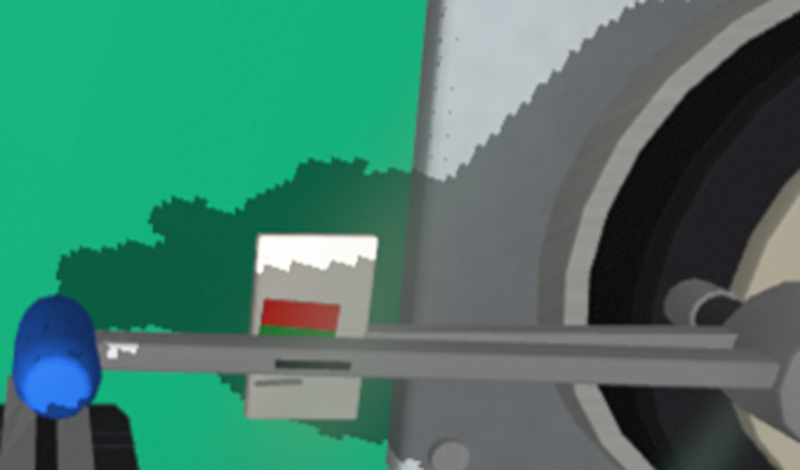

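The beam's pointer has moved off the plate's zero mark towards green but hasn't reached it. That agrees with about 5.4 N, or 0.7 N m. I'll go on in small steps.

Request:
move_arm(
  moves=[
    [0,0,0,0,-0.001,0,0],
    [0,0,0,0,-0.002,0,0],
    [0,0,0,0,-0.002,0,0],
    [0,0,0,0,-0.002,0,0],
  ],
)

```text
clock: 16.3
position: [0.6198, -0.0871, 0.1037]
ee_rot: [0.593, 0.805, 0.001, 0.001]
ft_force: [6.8, -0.7, 0.2]
grip_width: -0.004
```

```bash
cat > f.py <<'E'
from h import *
F=[]
for _ in range(5):
    p=cams.camera_params('wrist'); im=cams.camera('wrist'); o=manip.get_obs(); F.append(o['ft_force'])
F=np.array(F); print(o['clock'],o['position'],'Fx',F[:,0].round(2),F.mean(0).round(2))
c=max(blobs(im,(108,150,40),(125,255,255),(200,0,450,400),60),key=lambda t:t[1][4])[0]; k=onz(p,*c,.12)
r=k[:2]-[.572,.0373]; f=-F.mean(0); r=r/np.linalg.norm(r)*.13
print('knob',k,'torque',-(r[0]*f[1]-r[1]*f[0]))
E
python3 f.py
```

```text
16.55 [ 0.61978676 -0.08715819  0.10370118] Fx [6.73 7.3  6.58 7.17 7.88] [ 7.13  0.57 -0.01]
knob [ 0.60006108 -0.09112129  0.12      ] torque 0.9218517496886232
```

Request:
move_arm(
  moves=[
    [0,0,0,0,-0.0005,0,0],
    [0,0,0,0,-0.001,0,0],
    [0,0,0,0,-0.0015,0,0],
    [0,0,0,0,-0.002,0,0],
    [0,0,0,0,-0.0025,0,0],
    [0,0,0,0,-0.003,0,0],
    [0,0,0,0,-0.003,0,0],
    [0,0,0,0,-0.003,0,0],
  ],
)

```text
clock: 17.35
position: [0.6175, -0.0878, 0.104]
ee_rot: [0.593, 0.806, 0.001, 0.001]
ft_force: [9.1, 0.7, -1.0]
grip_width: 0.006
```

```bash
python3 f.py
```

```text
17.6 [ 0.61747819 -0.08779026  0.1039388 ] Fx [8.64 9.16 8.47 9.04 8.61] [ 8.78  0.82 -0.37]
knob [ 0.59795181 -0.09167834  0.12      ] torque 1.1405398790784802
```

Request:
move_arm(
  moves=[
    [0,0,0,0,-0.0005,0,0],
    [0,0,0,0,-0.001,0,0],
    [0,0,0,0,-0.0015,0,0],
    [0,0,0,0,-0.002,0,0],
    [0,0,0,0,-0.002,0,0],
    [0,0,0,0,-0.002,0,0],
  ],
)

```text
clock: 18.2
position: [0.6159, -0.0882, 0.1041]
ee_rot: [0.592, 0.806, 0.001, 0.001]
ft_force: [10.8, 1.3, -0.5]
grip_width: -0.002
```

```bash
python3 f.py; python3 - <<'E'
import cv2
from workcell import cams
a=cams.camera('wrist')[:,:,::-1]
cv2.imwrite('pics/w10.png',a); cv2.imwrite('pics/w10z.png',cv2.resize(a[130:330,300:640],(800,470),interpolation=cv2.INTER_CUBIC))
E
```

```text
18.45 [ 0.61595553 -0.08821839  0.10410177] Fx [11.03 10.77 10.41 10.47 11.48] [10.83  1.02  0.03]
knob [ 0.596529   -0.09202485  0.12      ] torque 1.4081938264825515
```

View pics/w10z.png

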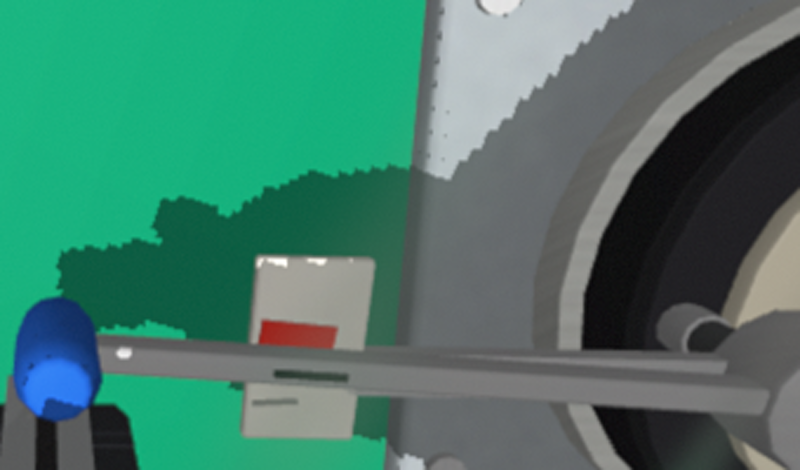

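Torque is about 1.41 N m and steady, and the beam has moved over the green mark. I'll ease back half a millimetre towards mid-band and hold for more than 2 s.

Request:
move_arm(
  moves=[
    [0,0,0,0,0.0005,0,0],
    [0,0,0,0,0.0005,0,0],
    [0,0,0,0,0.0005,0,0],
    [0,0,0,0,0.0005,0,0],
    [0,0,0,0,0.0005,0,0],
    [0,0,0,0,0.0005,0,0],
    [0,0,0,0,0.0005,0,0],
    [0,0,0,0,0.0005,0,0],
    [0,0,0,0,0.0005,0,0],
    [0,0,0,0,0.0005,0,0],
  ],
)

```text
clock: 19.5
position: [0.6163, -0.0882, 0.1041]
ee_rot: [0.593, 0.806, 0.001, 0.001]
ft_force: [10.1, 1.9, -0.3]
grip_width: 0.001
```

```bash
python3 f.py
```

```text
19.75 [ 0.6163013  -0.08812363  0.10406025] Fx [10.33  9.5  10.3   9.21  9.97] [ 9.86  1.28 -0.33]
knob [ 0.59687681 -0.09193499  0.12      ] torque 1.2904927513425661
```

Request:
move_arm(
  moves=[
    [0,0,0,0,0,0,0],
    [0,0,0,0,0,0,0],
    [0,0,0,0,0,0,0],
    [0,0,0,0,0,0,0],
    [0,0,0,0,0,0,0],
    [0,0,0,0,0,0,0],
    [0,0,0,0,0,0,0],
    [0,0,0,0,0,0,0],
    [0,0,0,0,0,0,0],
    [0,0,0,0,0,0,0],
  ],
)

```text
clock: 20.75
position: [0.6163, -0.0882, 0.1041]
ee_rot: [0.593, 0.806, 0.001, 0.001]
ft_force: [10.3, 1.2, -0.2]
grip_width: 0.001
```

Request:
move_arm(
  moves=[
    [0,0,0,0,0,0,0],
    [0,0,0,0,0,0,0],
    [0,0,0,0,0,0,0],
    [0,0,0,0,0,0,0],
    [0,0,0,0,0,0,0],
    [0,0,0,0,0,0,0],
    [0,0,0,0,0,0,0],
    [0,0,0,0,0,0,0],
    [0,0,0,0,0,0,0],
    [0,0,0,0,0,0,0],
  ],
)

```text
clock: 21.75
position: [0.6163, -0.0881, 0.104]
ee_rot: [0.593, 0.806, 0.001, 0.001]
ft_force: [9.5, 1.6, 0.3]
grip_width: -0.001
```

```bash
python3 f.py
```

```text
22.0 [ 0.61631921 -0.08814451  0.10405535] Fx [ 9.13  9.82  9.21 10.16 10.05] [9.67 1.34 0.02]
knob [ 0.59687674 -0.09193493  0.12      ] torque 1.2676130567359134
```

It held at about 1.27–1.29 N m for over 3 s with the knob still. Now I'll ease off slowly, back clear and lift.

Request:
move_arm(
  moves=[
    [0,0,0,0,0.0015,0,0],
    [0,0,0,0,0.003,0,0],
    [0,0,0,0,0.005,0,0],
    [0,0,0,0,0.007,0,0],
    [0,0,0,0,0.009,0,0],
    [0,0,0,0,0.012,0,0],
    [0,0,0,0,0.015,0,0],
    [0,0,0,0,0.02,0,0],
    [0,0,0,0,0.03,0,0],
    [0,0,0,0,0.04,0,0],
  ],
)

```text
clock: 23.0
position: [0.6534, -0.0765, 0.1031]
ee_rot: [0.593, 0.805, -0.0, -0.0]
ft_force: [-0.3, 0.0, 0.3]
grip_width: 0.002
```

Request:
move_arm(
  moves=[
    [0,0,0,0,0.01,0,0],
    [0,0,0,0,0.015,0,0],
    [0,0,0,0,0.015,-0.03,0],
    [0,0,0,0,0.015,-0.07,0],
    [0,0,0,0,0.015,-0.11,0],
    [0,0,0,0,0.015,-0.14,0],
    [0,0,0,0,0.015,-0.14,0],
    [0,0,0,0,0.015,-0.14,0],
    [0,0,0,0,0.015,-0.14,0],
  ],
)

```text
clock: 23.9
position: [0.6667, -0.0721, 0.2418]
ee_rot: [0.593, 0.805, -0.001, -0.001]
ft_force: [0.5, -0.0, -0.0]
grip_width: -0.003
```

```bash
python3 - <<'E'
from h import *
p=cams.camera_params('wrist'); im=cams.camera('wrist'); s=cams.camera('scene'); ps=cams.camera_params('scene')
o=manip.get_obs(); print(o['clock'],o['position'],o['ft_force'],np.abs(o['joint_velocities']).max())
for c,st in blobs(im,(108,150,40),(125,255,255),(200,0,450,330),60): print('knob',onz(p,*c,.12))
for c,st in blobs(s,(4,150,120),(16,255,255),(360,230,420,290),4): print('orange',c,onz(ps,*c,.075))
cv2.imwrite('pics/end.png',np.hstack([cv2.resize(im[:,:,::-1],(400,300)),cv2.resize(s[:,:,::-1],(400,300))]))
E
```

```text
24.0 [ 0.66664383 -0.07217074  0.24175217] [0.46690846 0.8322307  0.05570073] 0.005020767463187596
knob [ 0.60858658 -0.08864491  0.12      ]
orange [392.2 257.4] [0.51535568 0.18749933 0.075     ]
```

View pics/end.png

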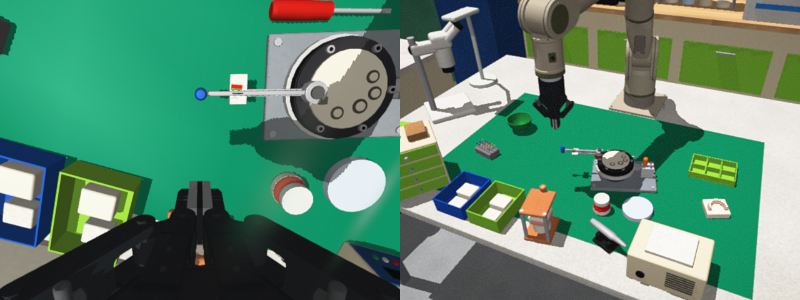

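```bash
python3 -c "
from workcell import manip
print(manip.hand_in())"
```

```text
the job is handed in; nothing more can be done
None
```

I pushed the lock bolt to its stop, held the wrench at about 1.27–1.29 N m for over 3 s, then eased off, lifted clear and handed in at about 24 s. The one reading that doesn't fit is the bolt travel, which measured about 16 mm instead of the full 20 mm.

- **Bolt:** It came up against a hard stop at the same place in two pushes at different heights, with 35 N and then 24 N. The nose sits between the lugs, almost at the turntable rim, and the grip was in the same place after the wrench was loaded. I took this as home with the bolt starting slightly pushed in, but I could not confirm where it started.
- **Wrench:** The highest averaged reading was 1.41 N m, before I eased to the hold. The highest single force sample was about 11.5 N (1.5 N m), under the 12.3 N limit. The knob did not move during the hold, and the force returned to zero once the gripper was clear.
- **Knob movement:** From the hold back to unloaded the knob moved about 12 mm. I expected about 10 mm from beam bend plus holder play. I put the difference down to viewing angle or slight give in the stand. I did not measure the screw angle directly.
- **Surroundings:** In the last picture the other things on the bench look undisturbed. The gripper never went near the blank and was touching nothing at the end.

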